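# Unclamp the bolt of the jar warmer and hold its lid half open

### The arm

A 6-joint arm with a two-finger parallel gripper is mounted at the origin on the work surface. World frame = base frame: x ahead of the robot, y to its left, z up, the work surface at z = 0. Lengths are in m, angles in rad, forces in N, time in s.
With the tool pointing down it reaches from about 0.35 to 0.85 m from the base axis. Payload 8.1 kg.
Tool frame: the origin (TCP) lies at the very end of the fingers, on their centre line; the grasp point (between the pads) lies 19 mm behind it; z points along the fingers, x is the direction in which the jaws open and shut, and the axes are right-handed (so a half turn about z gives the same grasp; the last joint's range is limited). The gripper opens to 93 mm and grips with 3 to 60 N. Pads are 15 mm wide; open, the fingers measure 128 mm over their backs; the gripper's body (75 mm by 188 mm) begins 65 mm behind the grasp point.
Start: joints at [-1.42, 0.13, 1.488, -0, 1.523, -0.085], TCP at [0.14, -0.583, 0.219] pointing down, gripper open.
Joint ranges: [-2.96, 2.96], [-0.89, 2.26], [0.02, 2.5], [-1.34, 4.48], [0, 2.73], [-2.66, 2.66]. Speed limits (rad/s): [2.39, 2.39, 2.79, 3.14, 3.14, 3.14].

### API

Orientations are given as a rotation vector (axis times angle).
In Python, from plant import robot gives the robot as it stands. The module is installed in compiled form; this text tells all that it offers.
- The arm moves only by the tool jog_arm, never from a script. Its argument "commands" is one flat list of numbers, 5 for each row, row after row: the gripper's target within -1 to 1 (shut at 1, half-way at 0, fully open at -1), then the shift along the tool's x, y, z in m, then the turn about the tool's z in degrees. A call has 1 to 20 rows; each row shifts and turns the commanded pose from where the row before left it, along the tool's axes as they then stand; what a row does not reach is not made up. A row lasts 1/12 s, in which the tool goes at most 41.7 mm and 7.16 degrees, less where a joint would pass 70% of its speed; a pose out of reach is approached as far as the arm can. A call is refused whole if a number of a shift passes 0.0417 or a number of a turn 7.16, either way. A call with a gripper value outside its range is refused whole. The fingers move at their own pace and stop on an object; "grip_force" is the grip in N (left out, the last holds). Time passes only in rows, so rows that do not move let the fingers close. It gives the time, the measured TCP pose, the force and the opening at its end, in the units of the state.
- robot.read_state(): the state, without advancing time (a new reading comes with each control period).
- robot.read_camera(name): name is "scene" or "top" or "wrist"; returns a dict with "img" (384x512x3 uint8, blue, green, red), "vfov" (degrees; the focal length in pixels is half the picture's height over the tangent of half this angle, whatever the lens; pixels are square), "cx", "cy" (the principal point, pixels), "k1" (the pictures are not rectified: a ray, as slopes to the right and down, at radius r is drawn at 1 + k1 r^2 times it, then the intrinsics apply), "extrinsics" (4x4, takes a point from world to camera coordinates). Camera axes: x right, y down, z forward; pixel columns grow to the right and rows downward; lengths in m; the calibration is good to about 2 mm. A picture is of the moment at which its call begins. There is no depth.
- robot.close_job(): hands the job in, once; it reports no verdict.
Trained networks look in a picture, given as the dict that the camera call returned (one of the last four; its "shot" number tells which), for a name from the list of things; names that differ only in an ending like _2 or _b are one class to them, and where a whole thing is asked for, a point or a joint stands for the part that bears it (a point fixed in the world has none). Each returns a list of dicts, best first, with "score" (0 to 1); they miss things now and then, are a little off and sometimes report something else, mostly with a low value. They report only what shows in the picture. A call takes as long as a camera call.
- robot.recognise(thing, picture): "box" ([centre column, centre row, width, height] as shares, 0 to 1, of the picture: columns of its width, rows of its height, round what is visible of it).
- robot.pinpoint(thing, picture): "position" ([row, column] as shares, 0 to 1, of the picture: columns of its width, rows of its height: a listed point, or the origin of a listed thing).
The state is a dict: "t": time; "q": joint angles; "dq": joint speeds; "joint_torque": joint torques, N m; "tool_pos": TCP position; "orientation": TCP orientation; "force": force on the tool from outside, world axes, zero at the start; "wrist_torque": the same for the moment, N m; "opening": finger opening in m.
Only numpy, scipy, OpenCV 4.12 (cv2) and the standard library are available. Lean on these libraries where they do the work, as an engineer would, in place of code of your own. Each camera call takes 0.05 s, during which the arm holds its last target.

### The job

The lid of the jar warmer is bolted shut: turn the clamp knob on its side arm counterclockwise until its grip lies in line with the bolt, then draw the bolt fully out so that it frees the lid. Then raise the lid by its handle and hold it still at 45 degrees so that I can look over the warm jars; it falls shut by itself, so finish while still holding it there, with your fingers on it. Leave the candles, bottles, cup and tin where they stand.

Things in the scene. Friction and masses are not known exactly. Their poses are not given: they have to be found in the camera images.
- warmer: Jar warmer: a fixed open-topped metal box, 180 mm deep (x) x 240 mm wide (y) x 120 mm high, candle jars inside. Origin: centre of its underside on the table; its x axis points from the handle side (front, towards the robot) to the hinge side (back), y to its left, z up. On its right side (-y) a flat arm, its upper face 128 mm above the table, 50 mm wide, centred at x = -45 mm and reaching out to y = -315 mm, carries the bolt and the clamp.
- lid (a joint): Opening angle of the lid in rad: 0 shut, 0.785 = 45 degrees, up to 1.9. The lid is hinged along the box's back top edge and its front goes up. Nothing holds it: let go, it falls shut from anywhere below 90 degrees. It weighs about 0.3 to 0.6 kg; about 3 N at the handle carry it. It cannot lift while the bolt laps it.
- lid_hinge (a point): Point on the lid's hinge line, midway along it; 90 mm behind the box's centre, 124 mm above the table. The hinge line runs along the warmer's y.
- lid_handle (a point): Middle of the lid's handle: a round bar 12 mm thick and 110 mm long, parallel to the hinge and 240 mm from it, in the lid's mid-plane (124 mm above the table when shut). It stands 60 mm out in front of the lid's front edge on two end rods, with free air before, behind and below the bar. The point turns with the lid.
- clamp (a joint): Angle of the clamp knob in rad: 0 to about 0.15 at the start = clamped (its bar grip points front to back, across the bolt); 1.571 = loose, end stop (its bar grip lies in line with the bolt). It turns counterclockwise, seen from above, to loosen and takes about 0.1 Nm; it stays where it is left. The bolt cannot slide out before about 1.2.
- clamp_grip (a point): On the clamp knob's upright axis, at the middle height of its bar grip, 182 mm above the table. The bar grip is 40 mm long, 12 mm thick and 30 mm high (from 164 to 194 mm above the table); below it lie a 32 mm disc and a bridge whose top is 158 mm above the table. It stands 45 mm to the right of the lid's right edge.
- bolt (a joint): How far the bolt is drawn, in m: 0 = fully in, its tongue laps 18 mm over the lid's right edge; 0.030 = fully out, end stop. It slides along the arm, away from the box (the warmer's -y), needs about 3 N and stays where it is left.
- bolt_grip (a point): Middle of the bolt's upright fin: a metal plate 12 mm thick along the sliding direction, 34 mm wide across it, standing from 135 to 171 mm above the table (the point is 156 mm above the table), 90 mm farther out on the arm than the clamp knob when the bolt is fully in. It moves with the bolt.
- candle_a: Bystander: finished candle in a glass jar, 68 mm across, 62 mm high, in front of the warmer's left part. Origin: centre of its underside.
- candle_b: Bystander: finished candle in a glass jar, 68 mm across, 62 mm high, in front of the warmer's right part. Origin: centre of its underside.
- bottle_a: Bystander: pale squeeze bottle with white nozzle cap, 64 mm across, 190 mm high, left of the warmer. Origin: centre of its underside.
- bottle_b: Bystander: pale squeeze bottle with black cap, 60 mm across, 160 mm high, in the corner behind the side arm. Origin: centre of its underside.
- wick_tin: Bystander: flat closed round metal tin, 70 mm across, 30 mm high, in front of the side arm. Origin: centre of its underside.
- pipette_cup: Bystander: amber glass cup with white pipettes standing in it, 68 mm across, 105 mm high, left of the warmer's front. Origin: centre of its underside.
- candle_c: Bystander: larger candle jar, 76 mm across, 90 mm high, behind the warmer. Origin: centre of its underside.

How it is judged:
On the way, in this order (a step that is already met when the one before it is completed fails the run):
1. the clamp knob is turned loose (value of joint clamp above 1.25 rad), for 0.1 s.
2. the bolt is drawn out, clear of the lid (value of joint bolt above 0.024 m), for 0.1 s.
3. the lid is raised (value of joint lid above 0.5 rad), for 0.1 s.
At the end, for the whole second after the job is handed in: The lid stands still (under 0.1 rad/s) within 7 degrees (0.12 rad) of 45 degrees and the fingers carry it (over 0.5 N between fingers and lid); the bolt is still drawn at least 22 mm and the clamp knob still loose (over 1.15 rad) (value of joint lid between 0.665 and 0.905 rad and velocity of joint lid between -0.1 and 0.1 rad/s and contact force between lid and the fingers above 0.5 N and value of joint bolt above 0.022 m and value of joint clamp above 1.15 rad); the arm keeps its last pose, push and grip.
It fails at once if a bystander (candle, bottle, cup or tin) is shifted by more than 30 mm or tipped (distance of any of candle_a, candle_b, bottle_a, bottle_b, wick_tin, pipette_cup, candle_c from where it was at the start of the episode above 0.03 m or angle between any of candle_a, candle_b, bottle_a, bottle_b, wick_tin, pipette_cup, candle_c's own z axis and vertical above 0.5 rad).
It also fails if it takes over 59 s, if anything falls off the work surface, if the arm or the gripper's body presses on something with over 40 N, if the wrist force passes 120 N, or if a joint passes its speed limit or range.

## Working session

There is one attempt and no reset: what is moved stays moved. The work goes in short steps, Python scripts to look and compute and a tool call to move; the robot and the scene stay as the last step left them, time stands still between calls to the robot, and variables do not carry over. Pictures are saved under pics/ and viewed, and the job is handed in when it is done.

Besides the shell and the picture viewer there is one more tool, called as name(argument=value, ...) on one line, values as JSON. jog_arm: Moves the arm, as the interface text tells. Its arguments: {"type":"object","properties":{"commands":{"type":"array"},"grip_force":{"type":"number"}},"required":["commands"]}

```bash
mkdir -p pics; cat > h.py <<'E'
import numpy as np,cv2
from scipy.spatial.transform import Rotation as R
from plant import robot
def ray(p,rc):
    u=rc[1]*512;v=rc[0]*384
    f=192/np.tan(np.radians(p['vfov'])/2)
    K=np.array([[f,0,p['cx']],[0,f,p['cy']],[0,0,1.]])
    xy=cv2.undistortPoints(np.array([[[u,v]]],float),K,np.array([p['k1'],0,0,0.]))[0,0]
    E=np.array(p['extrinsics']);d=E[:3,:3].T@np.array([xy[0],xy[1],1]);o=-E[:3,:3].T@E[:3,3]
    return o,d
def atz(p,rc,z):
    o,d=ray(p,rc);return o+d*(z-o[2])/d[2]
E
python3 - <<'E'
from h import *
s=robot.read_state();print({k:np.round(v,4) for k,v in s.items()})
for c in ['scene','top']:
    p=robot.read_camera(c);cv2.imwrite(f'pics/{c}0.png',p['img'])
    E=np.array(p['extrinsics']);print(c,p['vfov'],p['k1'],(-E[:3,:3].T@E[:3,3]).round(3))
    for n,z in [('clamp_grip',.182),('bolt_grip',.156),('lid_handle',.124),('lid_hinge',.124),('warmer',0),('candle_a',0),('candle_b',0),('bottle_a',0),('bottle_b',0),('wick_tin',0),('pipette_cup',0),('candle_c',0)]:
        for r in robot.pinpoint(n,p)[:2]:
            print(n,round(r['score'],2),np.array(r['position'])*[384,512],atz(p,r['position'],z).round(4))
E
```

```text
{'t': np.float64(0.0), 'q': array([-1.4204,  0.1311,  1.4893,  0.    ,  1.523 , -0.0855]), 'dq': array([ 0.0008,  0.    , -0.0001,  0.0008,  0.0018,  0.0012]), 'joint_torque': array([ 1.80000e-03, -5.59847e+01, -4.91749e+01,  7.70000e-02,
        3.60000e-02, -1.00000e-04]), 'tool_pos': array([ 0.1401, -0.5828,  0.2176]), 'orientation': array([-2.4664e+00,  1.9439e+00,  2.0000e-03]), 'force': array([-0.0085,  1.7992,  0.728 ]), 'wrist_torque': array([-0.0249,  0.0283,  0.0443]), 'opening': np.float64(0.0928)}
scene 42.76377126866228 -0.07275073073278893 [ 1.138 -0.504  0.884]
clamp_grip 0.75 [227.2896 181.6064] [ 0.5922 -0.0958  0.182 ]
clamp_grip 0.48 [330.5856 227.3792] [ 0.8202 -0.2028  0.182 ]
bolt_grip 0.59 [264.3072 151.296 ] [ 0.6014 -0.1853  0.156 ]
lid_handle 0.97 [185.3952 194.0992] [0.4682 0.0487 0.124 ]
lid_hinge 0.68 [218.9184 280.2176] [0.6875 0.0987 0.124 ]
lid_hinge 0.28 [187.8144 194.7136] [0.4754 0.0438 0.124 ]
warmer 0.86 [246.4128 246.784 ] [0.6131 0.0721 0.    ]
candle_a 0.95 [258.5856 313.9072] [0.7551 0.1491 0.    ]
candle_a 0.92 [185.088  213.8112] [0.3978 0.1
[... 952 characters left out ...]
   ]
candle_a 0.72 [259.3152 230.4   ] [0.407  0.1849 0.    ]
candle_b 0.86 [135.2064 248.2176] [0.7673 0.1359 0.    ]
candle_b 0.72 [259.3152 230.4   ] [0.407  0.1849 0.    ]
bottle_a 0.78 [143.6928 336.7936] [ 0.7437 -0.1263  0.    ]
bottle_a 0.73 [257.088  232.2944] [0.4132 0.1796 0.    ]
bottle_b 0.78 [143.6928 336.7936] [ 0.7437 -0.1263  0.    ]
bottle_b 0.73 [257.088  232.2944] [0.4132 0.1796 0.    ]
wick_tin 0.65 [138.5088 244.992 ] [0.7572 0.1453 0.    ]
wick_tin 0.64 [219.3024 342.4768] [ 0.52   -0.1362  0.    ]
pipette_cup 0.68 [224.9088 193.4848] [0.5035 0.2906 0.    ]
candle_c 0.86 [135.2064 248.2176] [0.7673 0.1359 0.    ]
candle_c 0.72 [259.3152 230.4   ] [0.407  0.1849 0.    ]
```

View pics/scene0.png

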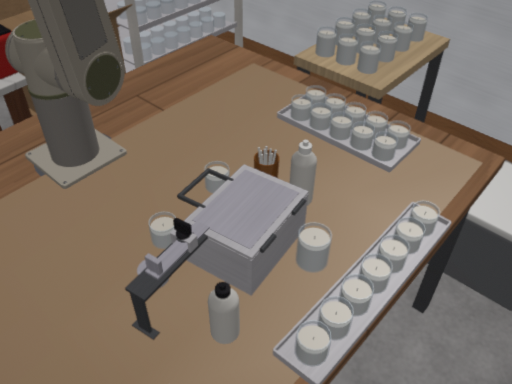

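View pics/top0.png

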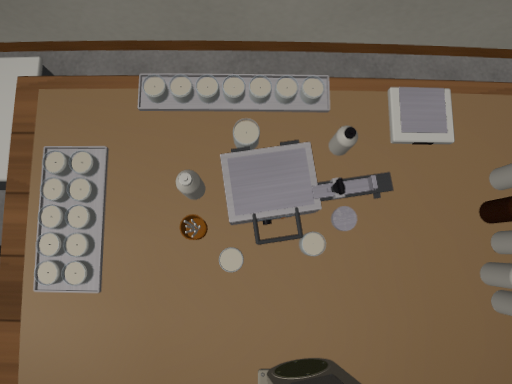

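The scene picture shows the knob at about (182,228) and the fin at (153,264). The handle bar is around (195,187) and bottle_b at (224,312). In the top picture the warmer is yawed slightly counterclockwise. Next I fit its pose.

```bash
cat > fit.py <<'E'
from h import *
from scipy.optimize import least_squares
L={'clamp_grip':(-.045,-.165,.182),'bolt_grip':(-.045,-.255,.156),'lid_handle':(-.15,0,.124),'lid_hinge':(.09,0,.124),'warmer':(0,0,0)}
obs=[]
for c in ['scene','top']:
    for k in range(1):
        p=robot.read_camera(c)
        for n in L:
            r=robot.pinpoint(n,p)
            if r and r[0]['score']>.5: obs.append((c,n,atz(p,r[0]['position'],L[n][2])[:2],p))
def W(v,n):
    c,s=np.cos(v[2]),np.sin(v[2]);a=L[n];return np.array([v[0]+c*a[0]-s*a[1],v[1]+s*a[0]+c*a[1]])
f=lambda v:np.concatenate([(W(v,n)-q)*1000 for _,n,q,_ in obs])
s=least_squares(f,[.61,.07,.1],loss='soft_l1',f_scale=4)
print(s.x)
for (c,n,q,_),e in zip(obs,f(s.x).reshape(-1,2)):print(c,n,q.round(4),e.round(1))
v=s.x
for n in L:print(n,W(v,n).round(4))
# overlay
import sys
def proj(p,P):
    E=np.array(p['extrinsics']);f_=192/np.tan(np.radians(p['vfov'])/2)
    K=np.array([[f_,0,p['cx']],[0,f_,p['cy']],[0,0,1.]])
    return cv2.projectPoints(np.array(P,float).reshape(-1,1,3),cv2.Rodrigues(E[:3,:3])[0],E[:3,3],K,np.array([p['k1'],0,0,0.]))[0].reshape(-1,2)
def w3(a):
    c,s_=np.cos(v[2]),np.sin(v[2]);return [v[0]+c*a[0]-s_*a[1],v[1]+s_*a[0]+c*a[1],a[2]]
for c in ['scene','top']:
    p=[o[3] for o in obs if o[0]==c][0]
    S=4;im=cv2.resize(p['img'],None,fx=S,fy=S,interpolation=cv2.INTER_CUBIC)
    def line(A,col,cl=True):
        q=((proj(p,[w3(a) for a in A])+.5)*S).astype(int);cv2.polylines(im,[q.reshape(-1,1,2)],cl,col,1)
    line([(-.09,-.12,.12),(.09,-.12,.12),(.09,.12,.12),(-.09,.12,.12)],(0,0,255))
    line([(-.07,-.12,.128),(-.07,-.315,.128),(-.02,-.315,.128),(-.02,-.12,.128)],(0,255,0))
    line([(-.15,-.055,.124),(-.15,.055,.124)],(255,0,0))
    line([(-.062,-.249,.171),(-.062,-.261,.171),(-.028,-.261,.171),(-.028,-.249,.171)],(0,255,255))
    line([(-.065,-.171,.194),(-.065,-.159,.194),(-.025,-.159,.194),(-.025,-.171,.194)],(255,0,255))
    u=proj(p,[w3((-.03,-.12,.12))])[0]*S;x,y=int(u[0]),int(u[1])
    x0=max(0,min(x-400,512*S-800));y0=max(0,min(y-300,384*S-600))
    cv2.imwrite(f'pics/ov_{c}{sys.argv[1]}.png',im[y0:y0+600,x0:x0+800])
E
python3 fit.py 1
```

```text
[0.60801482 0.07730006 0.15460273]
scene clamp_grip [ 0.584  -0.0903] [ 5.  -2.4]
scene bolt_grip [ 0.6025 -0.18  ] [ 0.3 -1.6]
scene lid_handle [0.4653 0.0485] [-5.5  5.7]
scene lid_hinge [0.6948 0.0984] [ 2.1 -7.3]
scene warmer [0.6105 0.0723] [-2.5  5. ]
top lid_handle [0.4589 0.0564] [ 0.9 -2.2]
top lid_hinge [0.6929 0.0915] [ 4.1 -0.4]
top warmer [0.6185 0.0729] [-10.5   4.4]
clamp_grip [ 0.589  -0.0927]
bolt_grip [ 0.6028 -0.1816]
lid_handle [0.4598 0.0542]
lid_hinge [0.6969 0.0912]
warmer [0.608  0.0773]
```

View pics/ov_scene1.png

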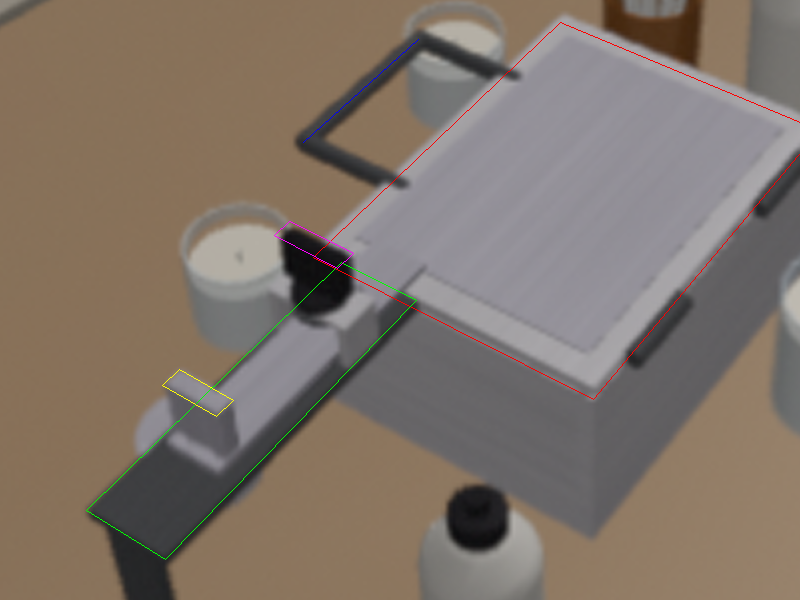

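View pics/ov_top1.png

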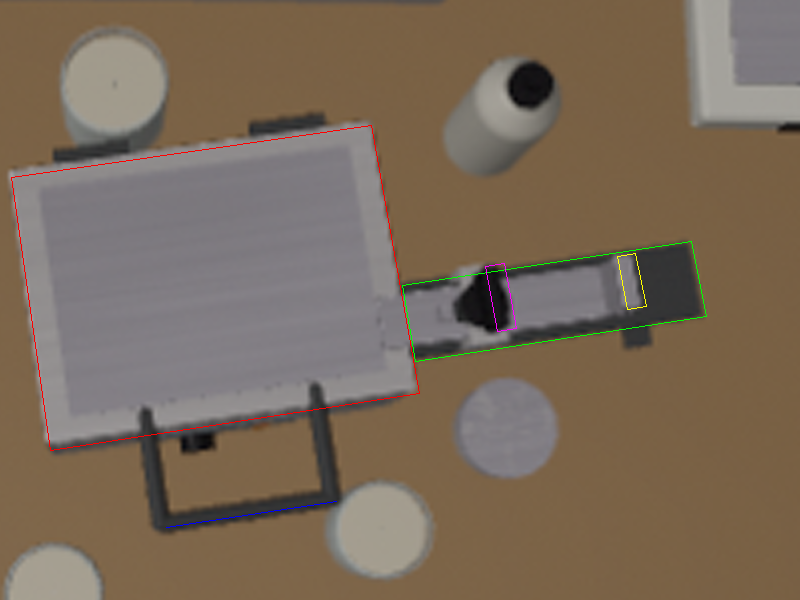

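```bash
python3 - <<'E'
from h import *
s=robot.read_state();M=R.from_rotvec(s['orientation']).as_matrix();print(M.round(4));print(np.degrees(np.arctan2(M[1,0],M[0,0])), s['t'])
# needed shift in tool axes to above knob after rotation
p=s['tool_pos']
print(M.T@(np.array([.588,-.091,.225])-p))
E
```

```text
[[ 0.2336 -0.9723 -0.    ]
 [-0.9723 -0.2336  0.    ]
 [-0.      0.     -1.    ]]
-76.49224613482515 1.9
[-0.37416295 -0.55044247 -0.00635577]
```

jog_arm(commands=[-1,-0.0208,-0.0306,-0.0006,0,-1,-0.0208,-0.0306,-0.0006,0,-1,-0.0208,-0.0306,-0.0006,0,-1,-0.0208,-0.0306,-0.0006,0,-1,-0.0208,-0.0306,-0.0006,0,-1,-0.0208,-0.0306,-0.0006,0,-1,-0.0208,-0.0306,-0.0006,0,-1,-0.0208,-0.0306,-0.0006,0,-1,-0.0208,-0.0306,-0.0006,0,-1,-0.0208,-0.0306,-0.0006,0,-1,-0.0208,-0.0306,-0.0006,0,-1,-0.0208,-0.0306,-0.0006,0,-1,-0.0208,-0.0306,-0.0006,0,-1,-0.0208,-0.0306,-0.0006,0,-1,-0.0208,-0.0306,-0.0006,0,-1,-0.0208,-0.0306,-0.0006,0,-1,-0.0208,-0.0306,-0.0006,0,-1,-0.0208,-0.0306,-0.0006,0,-1,0,0,0,0,-1,0,0,0,0], grip_force=20)

```text
t: 3.57
tool_pos: [0.589, -0.0889, 0.2289]
orientation: [2.47, -1.94, -0.001]
force: [-0.1, 0.4, 0.1]
opening: 0.093
```

```bash
python3 - <<'E'
from h import *
s=robot.read_state();M=R.from_rotvec(s['orientation']).as_matrix();print(s['t'],s['tool_pos'],s['q'].round(3),np.degrees(np.arctan2(M[1,0],M[0,0])))
for c in ['wrist','top']:
    p=robot.read_camera(c);im=p['img']
    if c=='top': im=cv2.resize(im[120:270,200:400],None,fx=4,fy=4,interpolation=3)
    cv2.imwrite(f'pics/{c}1.png',im)
    for n,z in [('clamp_grip',.182),('bolt_grip',.156)]:
        for r in robot.pinpoint(n,p)[:2]: print(c,n,r['score'],np.array(r['position'])*[384,512],atz(p,r['position'],z).round(4))
E
```

```text
3.5667 [ 0.58900634 -0.08887516  0.228931  ] [-0.236  0.115  1.486  0.     1.541  1.096] -76.29705465422795
wrist clamp_grip 0.65 [209.8944 260.5056] [ 0.5866 -0.0914  0.182 ]
wrist clamp_grip 0.51 [204.4032 363.52  ] [ 0.6097 -0.1679  0.182 ]
wrist bolt_grip 0.9 [202.5984 363.008 ] [ 0.6048 -0.1787  0.156 ]
```

View pics/wrist1.png

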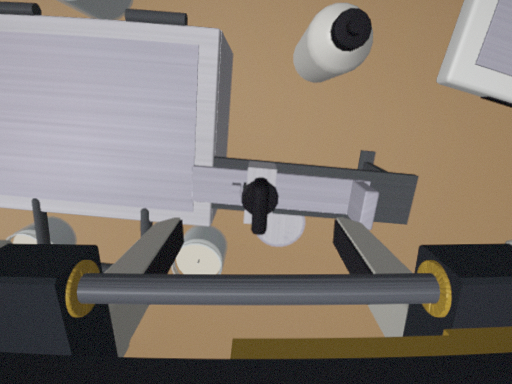

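jog_arm(commands=[-1,0.0015,0.0024,0.02,0,-1,0,0,0.02,0,-1,0,0,0.02,0,1,0,0,0,0,1,0,0,0,0,1,0,0,0,0,1,0,0,0,0,1,0,0,0,0,1,0,0,0,0], grip_force=20)

```text
t: 4.62
tool_pos: [0.587, -0.0929, 0.1708]
orientation: [-2.467, 1.944, -0.003]
force: [-0.2, -0.4, -0.1]
opening: 0.0575
```

jog_arm(commands=[1,0,0,0.0025,0,1,0,0,0,0,1,0,0,0,0,1,0,0,0,0,1,0,0,0,0,1,0,0,0,0,1,0,0,0,0,1,0,0,0,0])

```text
t: 5.28
tool_pos: [0.5856, -0.091, 0.1669]
orientation: [-2.467, 1.943, 0.005]
force: [-4.5, 7.1, 3.4]
opening: 0.0121
```

jog_arm(commands=[1,0,0,0,-7,1,0,0,0,-7,1,0,0,0,-7,1,0,0,0,-7,1,0,0,0,-7,1,0,0,0,-7,1,0,0,0,-7,1,0,0,0,-7,1,0,0,0,-7,1,0,0,0,-7,1,0,0,0,-7,1,0,0,0,-7,1,0,0,0,0,1,0,0,0,0])

```text
t: 6.45
tool_pos: [0.5893, -0.0935, 0.167]
orientation: [3.133, 0.207, 0.01]
force: [16.7, -4.4, -10.0]
opening: 0.0118
```

```bash
python3 - <<'E'
from h import *
s=robot.read_state();M=R.from_rotvec(s['orientation']).as_matrix();print(s['t'],s['tool_pos'],s['opening'],s['force'],s['wrist_torque'],s['q'].round(3),np.degrees(np.arctan2(M[1,0],M[0,0])))
p=robot.read_camera('scene');cv2.imwrite('pics/s2.png',cv2.resize(p['img'][150:300,100:300],None,fx=4,fy=4,interpolation=3))
p=robot.read_camera('wrist');cv2.imwrite('pics/w2.png',p['img'])
E
```

```text
6.45 [ 0.58931737 -0.09353678  0.16701859] 0.01181198149933912 [16.68975776 -4.3568472  -9.95913739] [-0.80010395 -3.08499668 -0.04920012] [-0.243  0.143  1.569  0.     1.423 -0.375] 7.548276525019985
```

View pics/s2.png

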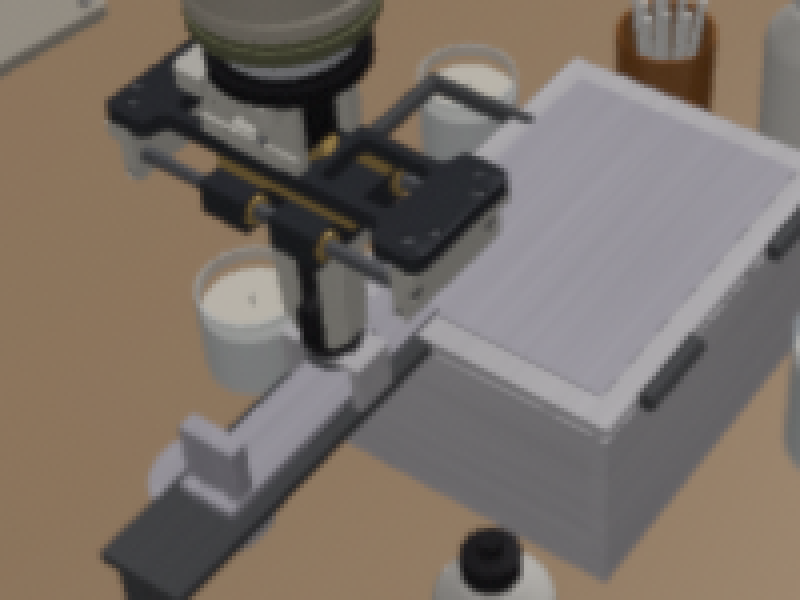

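View pics/w2.png

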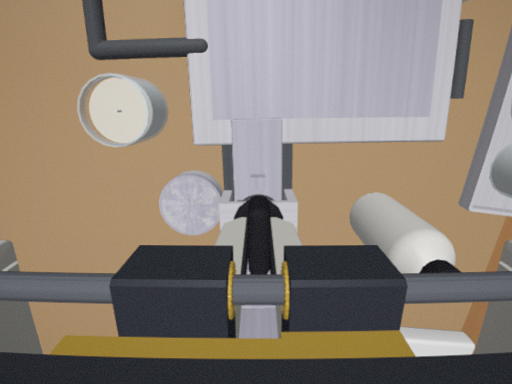

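Both pictures show the knob's bar in line with the bolt; in the wrist view it runs vertically at column 260. I let go, rise and turn back.

jog_arm(commands=[0,0,0,0,0,0,0,0,0,0,0,0,0,0,0,0,0,0,0,0,0,0,0,-0.03,0,0,0,0,-0.03,0,0,0,0,0,7,0,0,0,0,7,0,0,0,0,7,0,0,0,0,7,0,0,0,0,7,0,0,0,0,7,0,0,0,0,7,0,0,0,0,7,0,0,0,0,7,0,0,0,0,7,0,0,0,0,7,0,0,0,0,7,0,0,0,0,4.6,0,0,0,0,0])

```text
t: 8.22
tool_pos: [0.5862, -0.0926, 0.227]
orientation: [2.383, -2.047, -0.0]
force: [-0.3, -0.0, -0.3]
opening: 0.0464
```

```bash
python3 - <<'E'
from h import *
s=robot.read_state();M=R.from_rotvec(s['orientation']).as_matrix();print(s['t'],s['tool_pos'],s['opening'],s['force'],np.degrees(np.arctan2(M[1,0],M[0,0])))
p=robot.read_camera('wrist');cv2.imwrite('pics/w3.png',p['img'])
t=None
for r in robot.pinpoint('bolt_grip',p)[:2]: print(r['score'],np.array(r['position'])*[384,512],atz(p,r['position'],.156).round(4))
print(M.T@(np.array([.604,-.179,s['tool_pos'][2]])-s['tool_pos']))
E
```

```text
8.2167 [ 0.58615259 -0.09263671  0.22696516] 0.04641658588476102 [-0.291249   -0.00549278 -0.30095025] -81.3053570773059
0.62 [190.1184 360.192 ] [ 0.6052 -0.1775  0.156 ]
[ 8.80687686e-02 -4.58690764e-03 -6.19116771e-06]
```

View pics/w3.png

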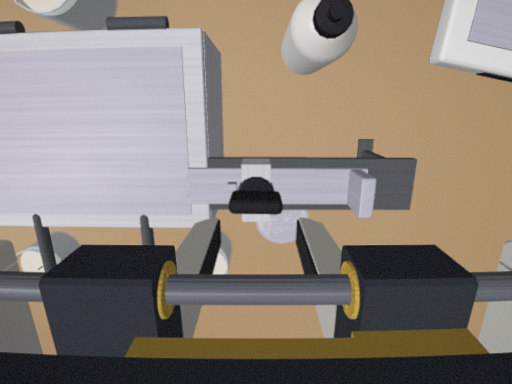

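The wrist view shows the knob's bar along the bolt at (255,203) and the fin at (362,190). Now I go to the fin, lower and grip.

jog_arm(commands=[0,0.029,-0.0015,0,0,0,0.029,-0.0015,0,0,0,0.0295,-0.0015,0,0,0,0,0,0,0,0,0,0,0.027,0,0,0,0,0.027,0,0,0,0,0.027,0,0,0,0,0,0,1,0,0,0,0,1,0,0,0,0,1,0,0,0,0,1,0,0,0,0,1,0,0,0,0,1,0,0,0,0,1,0,0,0,0], grip_force=30)

```text
t: 9.57
tool_pos: [0.605, -0.1787, 0.1473]
orientation: [-2.387, 2.042, -0.003]
force: [-0.5, -0.7, 4.5]
opening: 0.0116
```

jog_arm(commands=[1,0.004,0,0,0,1,0.004,0,0,0,1,0.004,0,0,0,1,0.004,0,0,0,1,0.004,0,0,0,1,0.004,0,0,0,1,0.004,0,0,0,1,0.0025,0,0,0,1,0,0,0,0,1,0,0,0,0])

```text
t: 10.4
tool_pos: [0.6095, -0.2084, 0.1472]
orientation: [-2.387, 2.042, -0.001]
force: [-2.4, 3.6, 7.1]
opening: 0.0118
```

```bash
python3 - <<'E'
from h import *
s=robot.read_state();print(s['t'],s['tool_pos'],s['opening'],s['force'])
p=robot.read_camera('wrist');cv2.imwrite('pics/w4.png',p['img'])
p=robot.read_camera('scene');cv2.imwrite('pics/s4.png',cv2.resize(p['img'][150:300,100:300],None,fx=4,fy=4,interpolation=3))
E
```

```text
10.4 [ 0.60946996 -0.2084101   0.14723642] 0.011751946681764859 [-2.36641533  3.57806557  7.08592989]
```

View pics/w4.png

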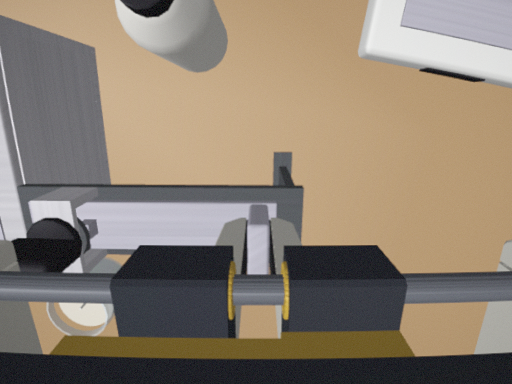

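View pics/s4.png

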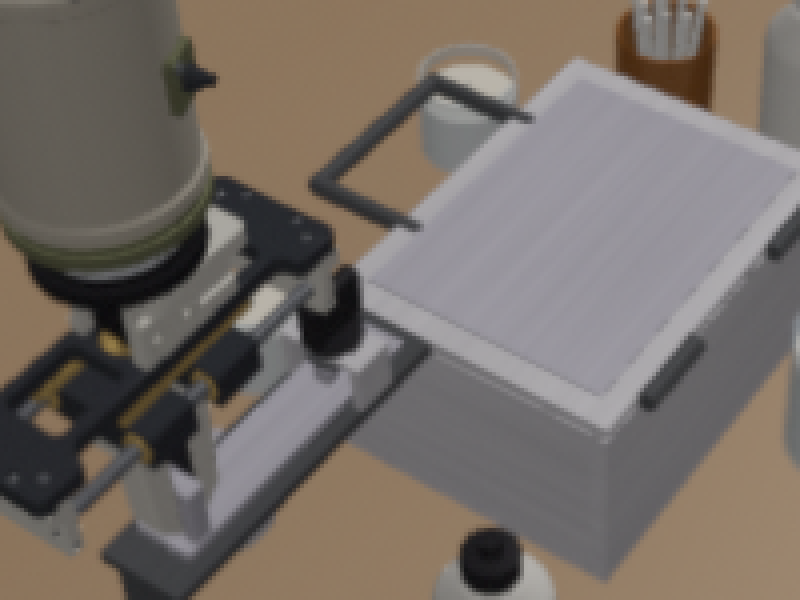

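The tool moved 30 mm with the fin, and the scene view shows the tongue clear of the lid's edge. I release, rise and turn towards the handle.

jog_arm(commands=[0,0,0,0,0,0,0,0,0,0,0,0,0,0,0,0,0,0,0,0,0,0,0,-0.04,0,0,0,0,-0.04,0,0,0,0,0,-7,0,0,0,0,-7,0,0,0,0,-7,0,0,0,0,-7,0,0,0,0,-7,0,0,0,0,-7,0,0,0,0,-7,0,0,0,0,-7,0,0,0,0,-7,0,0,0,0,-7,0,0,0,0,-7,0,0,0,0,-7,0,0,0,0,-6.2,0,0,0,0,0])

```text
t: 12.17
tool_pos: [0.6089, -0.2086, 0.2256]
orientation: [-3.131, -0.257, 0.001]
force: [-0.3, 0.2, -0.4]
opening: 0.0463
```

```bash
python3 - <<'E'
from h import *
s=robot.read_state();M=R.from_rotvec(s['orientation']).as_matrix();print(s['t'],s['tool_pos'],s['opening'],s['force'],np.degrees(np.arctan2(M[1,0],M[0,0])))
p=robot.read_camera('scene');cv2.imwrite('pics/s5.png',cv2.resize(p['img'][150:300,100:300],None,fx=4,fy=4,interpolation=3))
for r in robot.pinpoint('bolt_grip',p)[:1]: print(r['score'],atz(p,r['position'],.156).round(4))
for r in robot.pinpoint('lid_handle',p)[:1]: print(r['score'],atz(p,r['position'],.124).round(4))
print(M.T@(np.array([.4595,.055,s['tool_pos'][2]])-s['tool_pos']))
E
```

```text
12.1667 [ 0.60886818 -0.20862663  0.22561006] 0.04633562249637705 [-0.31930228  0.21347937 -0.37473586] 9.401340379281908
0.7 [ 0.603  -0.2044  0.156 ]
0.63 [0.4663 0.0494 0.124 ]
[-1.04298751e-01 -2.84484819e-01  1.13802048e-04]
```

View pics/s5.png

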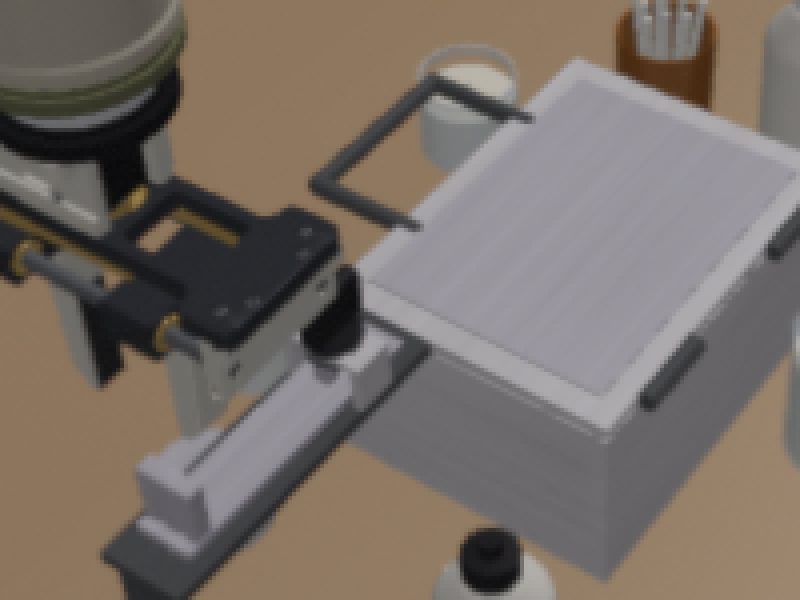

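jog_arm(commands=[0,-0.0104,-0.0284,0,0,0,-0.0104,-0.0284,0,0,0,-0.0104,-0.0284,0,0,0,-0.0104,-0.0284,0,0,0,-0.0104,-0.0284,0,0,0,-0.0104,-0.0284,0,0,0,-0.0104,-0.0284,0,0,0,-0.0104,-0.0284,0,0,0,-0.0104,-0.0284,0,0,0,-0.0104,-0.0284,0,0,0,0,0,0,0,0,0,0,0,0])

```text
t: 13.32
tool_pos: [0.4611, 0.0564, 0.2263]
orientation: [3.131, 0.25, 0.002]
force: [0.9, -0.3, 0.1]
opening: 0.0463
```

```bash
python3 - <<'E'
from h import *
s=robot.read_state();M=R.from_rotvec(s['orientation']).as_matrix();print(s['t'],s['tool_pos'],s['opening'],s['force'],np.degrees(np.arctan2(M[1,0],M[0,0])))
p=robot.read_camera('wrist');cv2.imwrite('pics/w6.png',p['img'])
for n in ['lid_handle','lid_hinge','clamp_grip']:
  for r in robot.pinpoint(n,p)[:1]: print(n,r['score'],np.array(r['position'])*[384,512],atz(p,r['position'],.182 if n[0]=='c' else .124).round(4))
E
```

```text
13.3167 [0.46108606 0.05639544 0.22629802] 0.04631456424911248 [ 0.85143124 -0.33229156  0.09780229] 9.123471793799885
lid_handle 0.79 [184.2048 257.5872] [0.4606 0.0589 0.124 ]
lid_hinge 0.56 [192.6144 500.7872] [0.7005 0.0884 0.124 ]
```

View pics/w6.png

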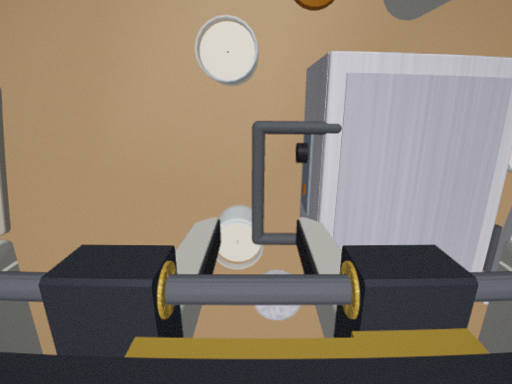

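The wrist view shows the bar at columns 252–265 and rows 122–244, midway between the fingers. I lower and grip.

jog_arm(commands=[0,0,0,0.0295,0,0,0,0,0.0295,0,0,0,0,0.0295,0,0,0,0,0.0295,0,0,0,0,0,0,1,0,0,0,0,1,0,0,0,0,1,0,0,0,0,1,0,0,0,0,1,0,0,0,0,1,0,0,0,0,1,0,0,0,0], grip_force=20)

```text
t: 14.52
tool_pos: [0.4611, 0.0552, 0.109]
orientation: [3.131, 0.25, -0.001]
force: [-7.2, -2.0, 9.0]
opening: 0.0109
```

```bash
python3 - <<'E'
from h import *
s=robot.read_state();print(s['t'],s['tool_pos'],s['opening'],s['force'])
# arc in hinge frame, r=.24
a=0
for b in np.linspace(0,np.pi/4,15)[1:]:
    print(np.round([.24*(np.cos(a)-np.cos(b)),-.24*(np.sin(b)-np.sin(a))],4));a=b
p=robot.read_camera('scene');cv2.imwrite('pics/s7.png',cv2.resize(p['img'][120:270,120:320],None,fx=4,fy=4,interpolation=3))
E
```

```text
14.5167 [0.46105451 0.0551712  0.10903466] 0.010900768961071906 [-7.20897911 -1.97201362  8.9501888 ]
[ 0.0004 -0.0135]
[ 0.0011 -0.0134]
[ 0.0019 -0.0133]
[ 0.0026 -0.0132]
[ 0.0034 -0.013 ]
[ 0.0041 -0.0128]
[ 0.0048 -0.0126]
[ 0.0055 -0.0123]
[ 0.0062 -0.012 ]
[ 0.0068 -0.0116]
[ 0.0075 -0.0112]
[ 0.0081 -0.0108]
[ 0.0087 -0.0103]
[ 0.0092 -0.0098]
```

View pics/s7.png

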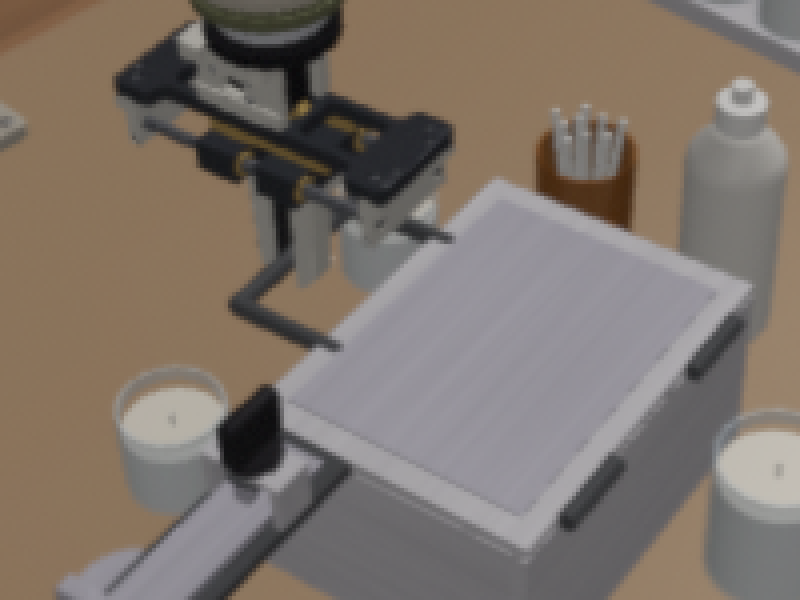

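jog_arm(commands=[1,0.0004,0,-0.0135,0,1,0.0011,0,-0.0134,0,1,0.0019,0,-0.0133,0,1,0.0026,0,-0.0132,0,1,0.0034,0,-0.013,0,1,0.0041,0,-0.0128,0])

```text
t: 15.07
tool_pos: [0.4736, 0.0571, 0.1877]
orientation: [3.131, 0.249, -0.005]
force: [-5.0, -3.2, -1.6]
opening: 0.0115
```

jog_arm(commands=[1,0.0048,0,-0.0126,0,1,0.0055,0,-0.0123,0,1,0.0062,0,-0.012,0,1,0.0068,0,-0.0116,0,1,0.0075,0,-0.0112,0,1,0.0081,0,-0.0108,0,1,0.0087,0,-0.0103,0,1,0.0092,0,-0.0098,0,1,0,0,0,0,1,0,0,0,0,1,0,0,0,0,1,0,0,0,0,1,0,0,0,0])

```text
t: 16.15
tool_pos: [0.5293, 0.0656, 0.2808]
orientation: [3.13, 0.249, -0.003]
force: [-18.3, -5.9, 17.1]
opening: 0.0115
```

```bash
python3 - <<'E'
from h import *
s=robot.read_state();print(s['t'],s['tool_pos'],s['opening'],s['force'])
T=s['tool_pos'];h=np.array([.697,.091])
d=(h-T[:2])@np.array([np.cos(.155),np.sin(.155)]);z=T[2]+.019-.124
print('angle if bar at grasp pt',np.degrees(np.arctan2(z,d)),np.hypot(z,d), 'by z',np.degrees(np.arcsin(z/.24)))
for c in ['scene','wrist','top']:
    p=robot.read_camera(c);im=p['img']
    if c=='scene': im=cv2.resize(im[100:300,100:367],None,fx=3,fy=3,interpolation=3)
    cv2.imwrite(f'pics/{c}8.png',im)
E
```

```text
16.15 [0.529278   0.06562252 0.28080487] 0.011475442571692113 [-18.33965252  -5.86387471  17.05485031]
angle if bar at grasp pt 46.024251269870895 0.24429769844331276 by z 47.098097672411555
```

View pics/scene8.png

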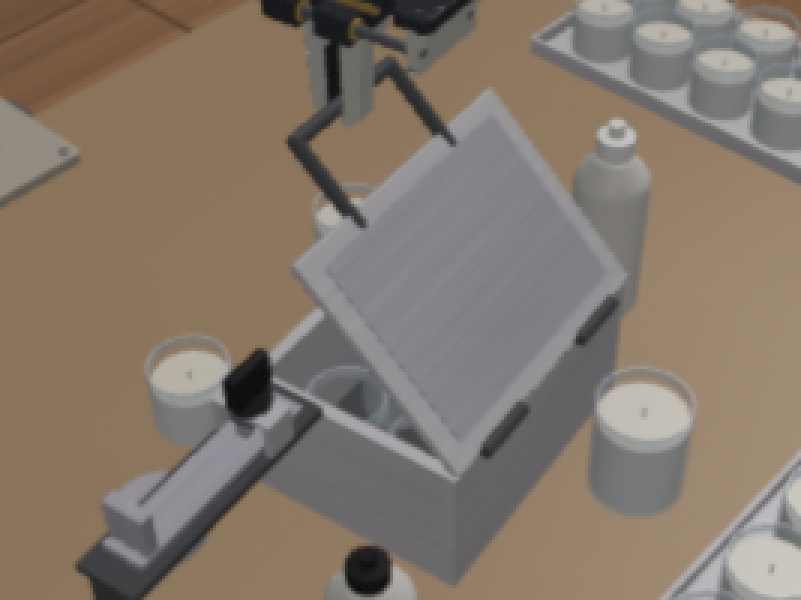

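View pics/wrist8.png

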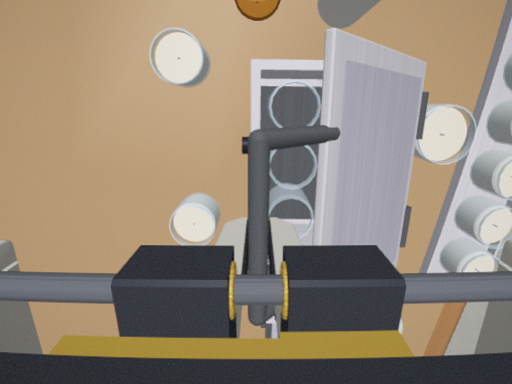

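View pics/top8.png

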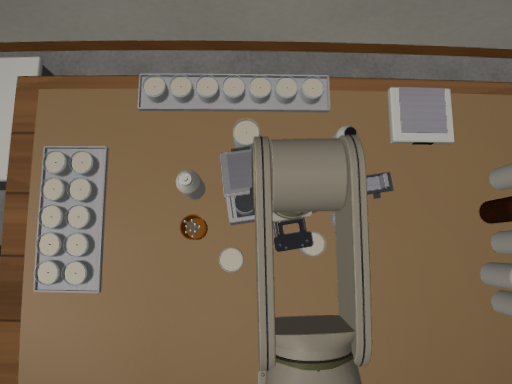

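The lid stands near 45° in the grip and the bystanders are unmoved. The force of about 25 N along the lid's radius means I am pressing slightly towards the hinge, so I ease off 3 mm.

jog_arm(commands=[1,-0.0015,0,0,0,1,-0.0015,0,0,0,1,0,0,0,0,1,0,0,0,0,1,0,0,0,0,1,0,0,0,0])

```text
t: 16.8
tool_pos: [0.5275, 0.0654, 0.2792]
orientation: [3.131, 0.249, -0.0]
force: [-6.2, -3.8, 6.2]
opening: 0.0114
```

```bash
python3 - <<'E'
from h import *
s=robot.read_state();print(s['t'],s['tool_pos'],s['opening'],s['force'],np.abs(s['dq']).max())
T=s['tool_pos'];h=np.array([.697,.091]);u=np.array([np.cos(.155),np.sin(.155)])
d=(h-T[:2])@u;z=T[2]+.019-.124
print('grip',np.degrees(np.arctan2(z,d)),np.hypot(z,d))
for c in ['scene','wrist']:
    p=robot.read_camera(c)
    for r in robot.pinpoint('lid_handle',p)[:1]:
        o,dd=ray(p,r['position']);n=np.array([-u[1],u[0],0]);q=o+dd*(n@(np.append(h,.124)-o))/(n@dd)
        if c=='wrist': # mid plane ~ contains camera: use r=.24 sphere instead
            b=np.linspace(.3,1.2,901);pts=np.c_[h[0]-.24*np.cos(b)*u[0],h[1]-.24*np.cos(b)*u[1],.124+.24*np.sin(b)]
            v=pts-o;e=np.linalg.norm(np.cross(v,dd/np.linalg.norm(dd)),axis=1);print(c,'angle',np.degrees(b[e.argmin()]),e.min());continue
        print(c,r['score'],q,np.degrees(np.arctan2(q[2]-.124,(h-q[:2])@u)),np.hypot(q[2]-.124,(h-q[:2])@u))
    for r in robot.pinpoint('bolt_grip',p)[:1]: print(c,r['score'],atz(p,r['position'],.156))
E
```

```text
16.8 [0.52754206 0.06536066 0.2792231 ] 0.011388954692119346 [-6.22249843 -3.80515344  6.15880581] 0.00219178208014069
grip 45.47056210303832 0.24438979489105656
scene 0.88 [0.52361879 0.06390861 0.28278912] 42.140641414760275 0.23666215116994047
scene 0.67 [ 0.60166675 -0.20790064  0.156     ]
wrist angle 44.28963756361263 0.005641158923942115
```

```bash
python3 - <<'E'
from h import *
print(robot.close_job())
s=robot.read_state();print(s['t'],s['tool_pos'],s['opening'],s['force'])
E
```

```text
the job is handed in; nothing more can be done
None
the job is handed in; nothing more can be done
```

I turned the clamp knob until its grip lay in line with the bolt, then drew the bolt out. I raised the lid by its handle and handed the job in at about 17 s, still gripping it. No verdict came back.

Last checks before handing in:
- **Lid angle:** three estimates gave 45.5° (from the grip pose), 44.3° (wrist camera) and 42.1° (scene camera). They differ by about 3°, but all are inside the ±7° limit.
- **Hold:** the arm was still, the fingers were closed on the bar at 11.4 mm, and the tool force was about 9.5 N. Just after lifting it was about 25 N, because I was pressing slightly towards the hinge. I eased off 3 mm to relieve that.
- **Bolt:** the tool moved 30 mm with the fin in its grip. In the last scene picture the fin is still drawn, its measured position roughly 28–29 mm out, with some uncertainty in the pinpointing.
- **Clamp:** the turn left it at about 1.55 rad by the tool's yaw, and the last scene picture shows it still in line.
- **Bystanders:** none looks shifted or tipped in the pictures. I checked this by eye and did not measure it at the end.

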